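Index a vial turntable by its ratchet lever, then lock it with a driver

TASK

Work the turntable's ratchet lever gently to its stop and let it come back, as many full strokes as it takes until the tall vial stands squarely in front of the reader's lens and no farther; it cannot be turned back. Then, with the flat driver from its stand, turn the slotted lock screw clockwise to its stop and put the driver back upright in the stand. Do not touch the turntable disc, the vials or the screw with the gripper, and leave the other things where they are.

Things in the scene. Friction and masses are not known exactly. Their poses are not given: they have to be found in the camera images.
- base: White base of the indexing turntable, fixed: round plate 224 mm across, 12 mm thick. Origin on the turntable's vertical axis at bench height, z up. The lever sticks out on its -x side. On +y: the reader, a grey block 54 x 50 mm, 94 mm high, 152 mm from the axis, its lens barrel pointing at the axis. On -y: the lock screw in a 46 mm square block, 36 mm high, at x = -20 mm, y = -155 mm.
- carousel: Aluminium turntable disc, 204 mm across, top face 58 mm above the bench. It turns only anticlockwise seen from above, one station (30 degrees) for each full lever stroke, and stays where it is left. Twelve hexagonal pockets, 27 mm wide, walls 12 mm high, stand on it in a circle of radius 80 mm. Hands off. Origin on the axis at bench height.
- lever: Steel ratchet lever, sprung home. Origin on the turntable's axis at bench height, own x along the level arm: 16 to 26 mm above the bench, 18 mm wide, 165 mm long. Home: 3.142 - 0.33 rad about the base's z; full stroke 0.66 rad anticlockwise to a rubber stop at 3.142 + 0.33. Free play 0.14 rad, then a pawl carries the disc; the station is reached only at the stop.
- lever_post (a point): Point 60 mm above the bench on the axis of the lever's upright post, 160 mm from the turntable's axis. Post 18 mm across, up to 80 mm; white ball on top 24 mm across, centred at 82 mm. A stroke takes it 104 mm towards the base's -y, bulging 9 mm outwards. Push 2 N at first, 4 to 6 N with the disc; over 25 N is too rough. It springs back as you retreat and must return fully between strokes.
- gate (a point): Point on the disc's top face (58 mm above the bench) straight in front of the reader's lens, 80 mm from the turntable's axis: where the middle of the tall vial's foot must come.
- tall_vial: Capped glass vial, 23 mm across and 60 mm tall, standing loose (about 1.5 mm of play) in a pocket of the disc 2, 3 or 4 stations clockwise of the reader at the start. Origin at the middle of its underside.
- short_vial_a: Capped glass vial, 23 mm across and only 34 mm tall, in another of these pockets. Origin at the middle of its underside.
- short_vial_b: Another short vial like it, in the third of these pockets.
- lock_screw: Brass slotted screw in a fixed steel collar (22.9 mm inside, 30 outside, top at 50 mm). Origin on its upright axis, 36 mm above the bench; own x along the slot. Head's top at 46 mm, slot 3.9 mm wide, 14 long, 6 deep. It starts 0.75 to 1.05 rad anticlockwise of its stop, where the slot lies along the base's x. Turn clockwise from above; takes about 0.04 N m.
- stand: Grey driver stand fixed to the bench, 60 x 60 mm and 60 mm high, with an upright through hole 17 mm across in its middle. Origin at the centre of its underside.
- driver: Flat driver upright in the stand, 80 g, 120 mm long. Origin at the blade's tip, z up through the handle, x along the blade's width. Blade 12 mm wide (x), 2.4 thick (y), 13 long; shank 8 mm across; wooden square handle 24 x 24 mm, sides parallel to x and y, from 55 to 120 mm above the tip, its underside resting on the stand's top, tip 5 mm above the bench.
- dropper: Bystander: amber dropper bottle, 36 mm across, 75 mm tall. Origin under its middle.
- slide_box: Bystander: wooden slide box, 85 x 100 x 32 mm. Origin under its middle.
- beaker: Bystander: glass beaker, 68 mm across, 85 mm tall. Origin under its middle.
- objective: Bystander: steel microscope objective standing on end, 30 mm across, 46 mm tall. Origin under its middle.

How it is judged (in metres and radians):
On the way, in this order (a step that is already met when the one before it is completed fails the run):
1. the tall vial stands in front of the reader's lens and the lever is back home (horizontal distance between tall_vial and gate below 0.007 m and distance of lever_post from where it was at the start of the episode below 0.015 m), for 0.2 s.
2. the driver in the slot has turned the lock screw to its stop (angle between the x axis of lock_screw and the x axis of base, either way round below 0.12 rad and distance between driver and lock_screw below 0.008 m), for 0.1 s.
At the end, for the whole second after the job is handed in: The tall vial's foot is within 7 mm of the point before the lens, the lever post within 15 mm of its home, the lock screw's slot within 0.12 rad of its stop, and the driver stands upright and still, fully down in its stand (all of step 1 and angle between the x axis of lock_screw and the x axis of base, either way round below 0.12 rad and horizontal distance between driver and stand below 0.008 m and angle between driver's own z axis and vertical below 0.1 rad and height (world z) of driver below 0.01 m and linear speed of each of driver, tall_vial below 0.02 m/s); the robot touches nothing.
It fails at once if the lever is pushed with more than 25 N (contact force between any of the arm, the fingers and lever above 25 N).
It fails at once if the gripper or arm touches the turntable disc (contact force between any of the arm, the fingers and carousel above 1 N).
It fails at once if the gripper or arm touches the lock screw (contact force between any of the arm, the fingers and lock_screw above 1 N).
It fails at once if the gripper or arm touches a vial or a vial tips (contact force between any of the arm, the fingers and tall_vial above 1 N or angle between any of tall_vial, short_vial_a, short_vial_b's own z axis and vertical above 0.3 rad or contact force between any of the arm, the fingers and short_vial_a above 1 N or contact force between any of the arm, the fingers and short_vial_b above 1 N).
It fails at once if a bystander is knocked out of its place (distance of any of dropper, slide_box, beaker, objective from where it was at the start of the episode above 0.02 m).
It also fails if it takes over 69 s, if anything falls off the work surface, if the arm or the gripper's body presses on something with over 40 N, if the wrist force passes 120 N, or if a joint passes its speed limit or range.

ROBOT

A 6-joint arm with a two-finger parallel gripper is mounted at the origin on the work surface. World frame = base frame: x ahead of the robot, y to its left, z up, the work surface at z = 0. Lengths are in mm, angles in degrees, forces in N, time in s.
With the tool pointing down it reaches from about 350 to 850 mm from the base axis. Payload 8.1 kg.
Tool frame: the origin (TCP) lies midway between the tips of the shut fingers; the grasp point (between the pads) lies 19 mm behind it; z points along the fingers, y is the line along which they close (so a half turn about z gives the same grasp; the last joint's range is limited). The gripper opens to 85 mm and grips with 20 to 120 N. Pads are 22 mm wide; open, the fingers measure 114 mm over their backs; the gripper's body (76 mm by 85 mm) begins 54 mm behind the grasp point. The pads swing forward as they close: fully open they stand 13 mm farther back than shut.
Start: joints at [-68.148, 7.471, 85.268, -0, 87.261, -4.893], TCP at [270.038, -535.803, 231.292] pointing down, gripper open.
Joint ranges: [-169.43, 169.43], [-51.17, 129.36], [1.28, 143.12], [-76.62, 256.62], [0, 156.53], [-152.29, 152.29]. Speed limits (degrees/s): [136.94, 136.94, 159.86, 180, 180, 180].

INTERFACE

Orientations are given as [roll, pitch, yaw] about the fixed x, y, z axes, in that order (R = Rz(yaw) Ry(pitch) Rx(roll)).
In Python, from bench import r gives the robot as it stands.
- The arm moves only by the shell command python3 steer.py 'ROWS' [FORCE]. ROWS is one flat JSON list of numbers that holds 1 to 8 rows one after another, with no inner brackets; each row has 7 numbers: a rotation vector rx, ry, rz in normalised numbers (1 is 90 degrees), then dx, dy, dz in parts of the range, where 1.0 means 600 mm, then the finger opening in mm; each row is the pose to reach, as a shift and turn from the pose commanded when the command began, along the tool's axes at that moment; what a row does not reach only later rows make up. A row lasts 1/8 s, in which the tool goes at most 62.5 mm and 10.7 degrees, less where a joint would pass 70% of its speed; a pose out of reach is approached as far as the arm can. The fingers move at their own pace and stop on an object; FORCE is the grip in N (left out, the last holds). Time passes only in rows, so rows that do not move let the fingers close. It prints the time, the measured TCP pose, the force, the opening and the grip force at its end. A shift or turn number past 1, either way, is cut back to 1. Input that does not fit is refused with a message, and nothing moves.
- r.sense(): the state, without advancing time (a new reading comes with each control period).
- r.snapshot(name): name is "scene" or "top" or "wrist"; returns a dict with "pixels" (480x640x3 uint8, blue, green, red), "fx", "fy", "cx", "cy" (pixels), "pose" (4x4, takes a point from camera to world coordinates). Camera axes: x right, y up, looking along -z (the intrinsics and any distortion apply to the point x, -y, -z); pixel columns grow to the right and rows downward; lengths in mm; the calibration is good to about 2 mm. A picture is of the moment at which its call begins. There is no depth.
- r.hand_in(): hands the job in; it is judged then, once.
The state is a dict: "time": time; "joint_pos": joint angles; "qd": joint speeds; "joint_efforts": joint torques, N m; "tool_pos": TCP position; "tcp_rot": TCP orientation; "ft_force": force on the tool from outside, world axes, zero at the start; "wrist_torque": the same for the moment, N m; "finger_gap": finger opening in mm; "grip_force": force on a finger pad.
Only numpy, scipy, OpenCV 4.12 (cv2) and the standard library are available. Lean on these libraries where they do the work, as an engineer would, in place of code of your own. Each camera call takes 0.05 s, during which the arm holds its last target. There are 200 camera calls.

## Working session

There is one attempt and no reset: what is moved stays moved. The work goes in short steps, Python scripts to look and compute and a shell command to move; the robot and the scene stay as the last step left them, time stands still between calls to the robot, and variables do not carry over. Pictures are saved under pics/ and viewed, at most 10 in all, crops included, and the job is handed in when it is done.

```bash
ls; mkdir -p pics
python3 - <<'E'
from bench import r
import cv2,pickle
d={}
for n in("scene","top","wrist"):
    s=r.snapshot(n); d[n]=s; cv2.imwrite(f"pics/{n}0.png",s["pixels"]); print(n,s["fx"],s["fy"],s["cx"],s["cy"],[k for k in s]); print(s["pose"].round(3) if hasattr(s["pose"],'round') else s["pose"])
pickle.dump(d,open("d0.pkl","wb")); print(r.sense())
E
```

```text
bench.py
pics
steer.py
scene 563.7805777395089 563.7805777395089 319.4631529664135 239.04465760168702 ['pixels', 'fx', 'fy', 'cx', 'cy', 'pose']
[[ 7.900000e-02 -7.120000e-01  6.980000e-01  1.395136e+03]
 [ 9.970000e-01  5.800000e-02 -5.400000e-02 -6.940000e+01]
 [-2.000000e-03  7.000000e-01  7.140000e-01  9.272950e+02]
 [ 0.000000e+00  0.000000e+00  0.000000e+00  1.000000e+00]]
top 606.7305770639423 606.7305770639423 330.05681242168305 234.72598932492858 ['pixels', 'fx', 'fy', 'cx', 'cy', 'pose']
[[-2.000000e-02  9.900000e-01 -1.400000e-01  3.507320e+02]
 [-1.000000e+00 -2.000000e-02  5.000000e-03 -5.828000e+00]
 [ 2.000000e-03  1.400000e-01  9.900000e-01  1.583803e+03]
 [ 0.000000e+00  0.000000e+00  0.000000e+00  1.000000e+00]]
wrist 389.1284961785867 389.1284961785867 319.33506505300255 241.30719868084861 ['pixels', 'fx', 'fy', 'cx', 'cy', 'pose']
[[ 4.51000e-01  8.50000e-01  2.72000e-01  3.40100e+02]
 [-8.93000e-01  4.30000e-01  1.35000e-01 -5.00425e+02]
 [-2.00000e-03 -3.04000e-01  9.53000e-01  3.72530e+02]
 [ 0.00000e+00  0.00000e+00  0.00000e+00  1.00000e+00]]
{'time': 0.15, 'joint_pos': array([-6.81461272e+01,  7.50667246e+00,  8.53133490e+01, -1.90709085e-03,
        8.72615015e+01, -4.89364392e+00]), 'qd': array([ 0.06395144, -0.18151256, -0.2125557 , -0.05666996,  0.03198834,
       -0.07599352]), 'joint_efforts': array([ 9.17715915e-04, -5.70060217e+01, -5.01161206e+01, -2.75647290e-04,
        9.58326651e-03, -4.09418692e-05]), 'tool_pos': array([ 269.88589387, -535.41435129,  230.48504184]), 'tcp_rot': array([-1.79918612e+02, -5.05659044e-03,  2.67476056e+01]), 'ft_force': array([0.63798116, 0.41086739, 0.39033732]), 'wrist_torque': array([-0.03816393,  0.0482767 , -0.06614001]), 'grip_force': 0.0, 'finger_gap': 85.4105616546121}
```

View pics/top0.png

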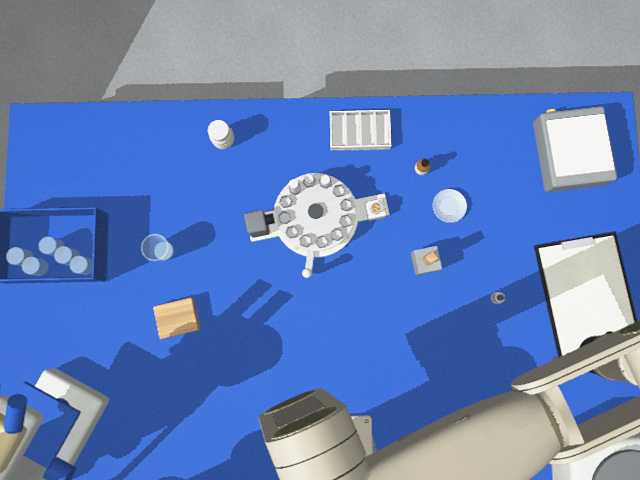

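View pics/scene0.png

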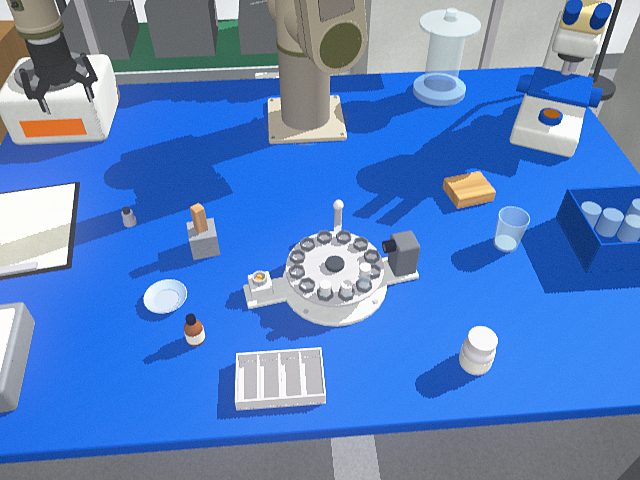

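Top: disc centre about (316,211), reader (257,223), lever ball (307,272), screw (376,208), stand and driver (427,258). Scene: ball (338,205), screw (259,279), stand (202,240). I'll enlarge both.

Run:
```python
import cv2
a=cv2.imread("pics/top0.png")[165:285,240:450]; cv2.imwrite("pics/top0c.png",cv2.resize(a,(798,456),interpolation=cv2.INTER_CUBIC))
a=cv2.imread("pics/scene0.png")[190:330,180:430]; cv2.imwrite("pics/scene0c.png",cv2.resize(a,(800,448),interpolation=cv2.INTER_CUBIC))
```

```text
(no output)
```

View pics/top0c.png

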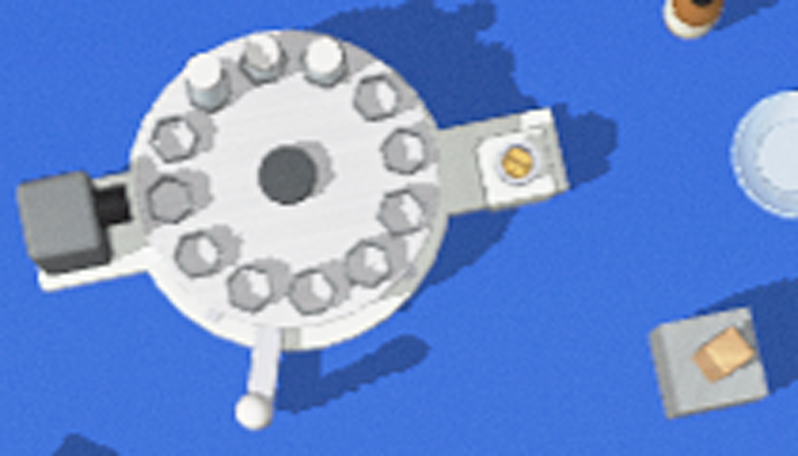

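View pics/scene0c.png

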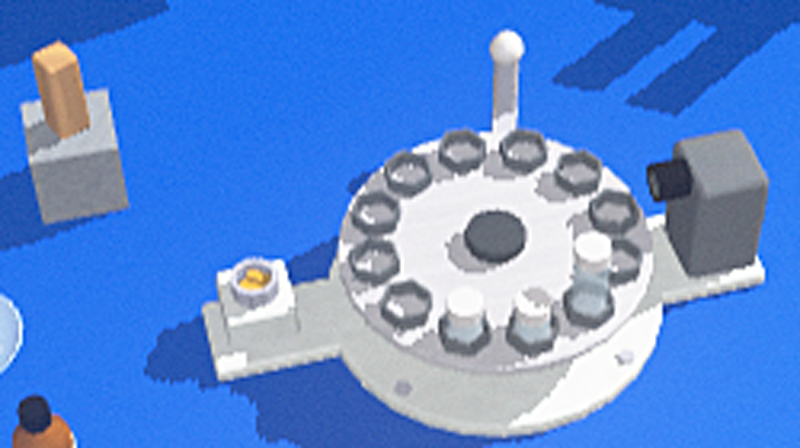

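```bash
cat > h.py <<'E'
import numpy as np
def ray(s,u,v):
    d=np.array([(u-s["cx"])/s["fx"],-(v-s["cy"])/s["fy"],-1.]); P=np.array(s["pose"]); d=P[:3,:3]@d
    return P[:3,3],d/np.linalg.norm(d)
def tri(*obs):
    A=0;b=0
    for s,u,v in obs:
        o,d=ray(s,u,v); M=np.eye(3)-np.outer(d,d); A=A+M; b=b+M@o
    p=np.linalg.solve(A,b)
    res=[np.linalg.norm((np.eye(3)-np.outer(ray(*o)[1],ray(*o)[1]))@(p-ray(*o)[0])) for o in obs]
    return p.round(1),np.round(res,1)
def plane(s,u,v,z):
    o,d=ray(s,u,v); return (o+d*(z-o[2])/d[2]).round(1)
def pix(s,p):
    P=np.array(s["pose"]); q=P[:3,:3].T@(np.array(p)-P[:3,3]); return (s["cx"]-s["fx"]*q[0]/q[2], s["cy"]+s["fy"]*q[1]/q[2])
E
python3 - <<'E'
import pickle
from h import *
d=pickle.load(open("d0.pkl","rb")); T,S=d["top"],d["scene"]
t=lambda u,v:(T,240+u/3.8-.37,165+v/3.8-.37); s=lambda u,v:(S,180+u/3.2-.35,190+v/3.2-.35)
for n,a,b in[("hub",(288,175),(496,236)),("ball",(255,411),(507,47)),("screw",(517,162),(254,279)),("driver",(733,345),(56,51)),("tallcap",(206,72),(593,247)),
 ("standcorner far right",(751,309),(37,156)),("stand near right",(766,397),(22,103)),("stand near left",(672,416),(110,90))]:
    print(n,*tri(t(*a),s(*b)))
for n,a,z in[("stA",(653,332),60),("stB",(751,309),60),("stC",(766,397),60),("stD",(672,416),60),("scr",(517,162),46),("pocket0",(171,198),70)]: print(n,plane(*t(*a),z))
E
```

```text
hub [627.1  21.6  67.8] [0.6 0.6]
ball [468.3  45.1  86. ] [0.9 0.9]
screw [ 636.  -133.6   50.8] [1.2 1.2]
driver [ 500.2 -257.7  133.6] [0.8 0.8]
tallcap [686.6  72.9 119.3] [0.3 0.3]
standcorner far right [ 530.5 -280.2   68.2] [2.6 2.6]
stand near right [ 472.7 -292.2   62.7] [1. 1.]
stand near left [ 461.6 -231.3   59.9] [2.4 2.4]
stA [ 517.6 -218.5   60. ]
stB [ 531.7 -284.4   60. ]
stC [ 472.8 -291.7   60. ]
stD [ 461.5 -228.9   60. ]
scr [ 636.9 -132.8   46. ]
pocket0 [612.7 100.3  70. ]
```

Two strokes are needed: going clockwise from the reader, the pockets are 0 empty, 1 empty and 2 tall vial. Measured from the two views:

| Item | Value |
|---|---|
| Axis | (627,22) |
| Base yaw | about 10.5° |
| Lever post | (468,45); radius 160.6, expected 160 |
| Screw | (636,-133); matches the value predicted from the base |

I'm moving behind the lever with the fingers shut.

Careful with the scale: shifts go in shares of 600 mm and turns go in shares of 90 degrees. That gives: -470 mm is -0.7833, 459 mm is 0.765, 16.25 degrees is 0.1806.

```bash
python3 steer.py '[0, 0, 0.1806, 0.765, -0.7833, 0, 0, 0, 0, 0.1806, 0.765, -0.7833, 0, 0, 0, 0, 0.1806, 0.765, -0.7833, 0, 0, 0, 0, 0.1806, 0.765, -0.7833, 0, 0, 0, 0, 0.1806, 0.765, -0.7833, 0, 0, 0, 0, 0.1806, 0.765, -0.7833, 0, 0, 0, 0, 0.1806, 0.765, -0.7833, 0, 0, 0, 0, 0.1806, 0.765, -0.7833, 0, 0]' 60
```

```text
time: 1.15
tool_pos: [421.2, -57.2, 231.3]
tcp_rot: [180.0, -0.0, 10.5]
ft_force: [1.2, -0.2, 0.8]
finger_gap: 0.2
grip_force: 0.0
```

Converted, 140 mm is 0.2333, -133 mm is -0.2217.

```bash
python3 steer.py '[0, 0, 0, 0.115, -0.2217, 0, 0, 0, 0, 0, 0.115, -0.2217, 0, 0, 0, 0, 0, 0.115, -0.2217, 0, 0, 0, 0, 0, 0.115, -0.2217, 0, 0, 0, 0, 0, 0.115, -0.2217, 0.1, 0, 0, 0, 0, 0.115, -0.2217, 0.1833, 0, 0, 0, 0, 0.115, -0.2217, 0.2333, 0, 0, 0, 0, 0.115, -0.2217, 0.2333, 0]' 60
python3 - <<'E'
from bench import r
import cv2
cv2.imwrite("pics/scene1.png",cv2.resize(r.snapshot("scene")["pixels"][150:330,240:440],(640,576)))
E
```

```text
time: 2.15
tool_pos: [461.9, 82.9, 88.6]
tcp_rot: [-180.0, 0.4, 10.4]
ft_force: [-0.1, -0.2, 1.0]
finger_gap: 0.4
grip_force: 0.0
```

View pics/scene1.png

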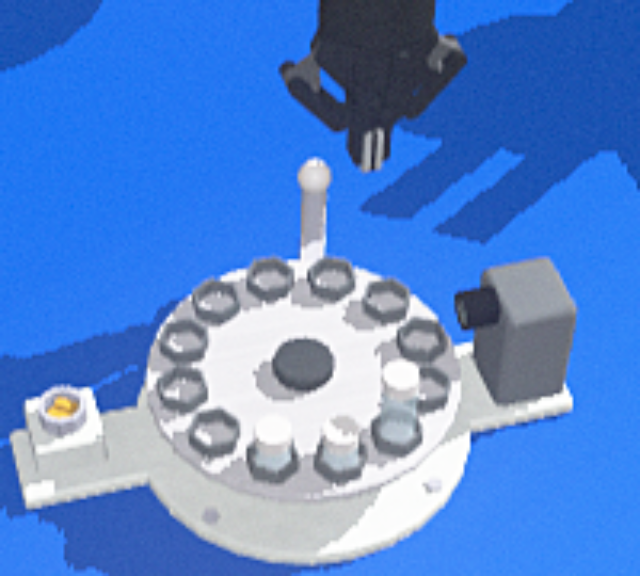

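The fingers are clear of the ball, with a gap of about 38 mm centre to centre. I'm lowering and starting the first stroke.

Converted, 50 mm is 0.0833, 42 mm is 0.07.

```bash
python3 steer.py '[0, 0, 0, -0.0067, 0, 0.0333, 0, 0, 0, 0, -0.0067, 0.0067, 0.0633, 0, 0, 0, 0, -0.0067, 0.0167, 0.0633, 0, 0, 0, 0, -0.0067, 0.03, 0.0633, 0, 0, 0, 0, -0.0067, 0.0433, 0.0633, 0, 0, 0, 0, -0.0067, 0.0567, 0.0633, 0, 0, 0, 0, -0.0067, 0.07, 0.0633, 0, 0, 0, 0, -0.0067, 0.0833, 0.0633, 0]' 60; python3 steer.py '[0, 0, 0, 0, 0.0133, 0, 0, 0, 0, 0, 0, 0.0267, 0, 0, 0, 0, 0, 0, 0.04, 0, 0, 0, 0, 0, 0, 0.0533, 0, 0, 0, 0, 0, 0, 0.0667, 0, 0]' 60
```

```text
time: 3.2
tool_pos: [469.7, 34.2, 53.3]
tcp_rot: [-180.0, 0.0, 10.5]
ft_force: [-1.6, 4.2, 1.2]
finger_gap: 0.1
grip_force: 2.1
time: 3.82
tool_pos: [477.3, -5.3, 53.3]
tcp_rot: [-180.0, -0.0, 10.5]
ft_force: [0.5, 4.9, -1.8]
finger_gap: 0.2
grip_force: 2.6
```

Converted, 20 mm is 0.0333, 17 mm is 0.0283.

```bash
python3 steer.py '[0, 0, 0, 0, 0.01, 0, 0, 0, 0, 0, 0, 0.02, 0, 0, 0, 0, 0, 0, 0.0283, 0, 0, 0, 0, 0, 0, 0.0333, 0, 0]' ; python3 steer.py '[0, 0, 0, 0, 0.0025, 0, 0, 0, 0, 0, 0, 0.005, 0, 0]'
```

```text
time: 4.32
tool_pos: [482.2, -24.8, 54.0]
tcp_rot: [180.0, -0.2, 10.5]
ft_force: [3.3, 7.2, -0.8]
finger_gap: -0.1
grip_force: 3.0
time: 4.58
tool_pos: [482.9, -27.6, 54.1]
tcp_rot: [180.0, -0.2, 10.5]
ft_force: [3.7, 6.6, -0.0]
finger_gap: -0.3
grip_force: 3.1
```

Converted, 1.5 mm is 0.0025.

```bash
for i in 1 2; do python3 steer.py '[0, 0, 0, 0, 0.0025, 0, 0, 0, 0, 0, 0, 0.0025, 0, 0]' | grep -E 'tool|force'; done; python3 steer.py '[0, 0, 0, 0, 0.0017, 0, 0, 0, 0, 0, 0, 0.0017, 0, 0]' | grep -E 'tool|force'
```

```text
tool_pos: [483.1, -29.1, 54.1]
ft_force: [4.4, 6.0, 0.7]
grip_force: 2.7
tool_pos: [483.4, -30.6, 54.2]
ft_force: [2.6, 6.3, 0.2]
grip_force: 2.8
tool_pos: [483.6, -31.2, 54.2]
ft_force: [3.0, 8.6, 1.1]
grip_force: 3.8
```

Converted, 0.7 mm is 0.0012.

```bash
for i in 1 2; do python3 steer.py '[0, 0, 0, 0, 0.0012, 0, 0, 0, 0, 0, 0, 0.0012, 0, 0]' | grep -E 'tool|force'; done
```

```text
tool_pos: [483.7, -31.4, 54.2]
ft_force: [3.3, 10.9, 1.4]
grip_force: 4.9
tool_pos: [483.8, -31.7, 54.1]
ft_force: [3.1, 12.3, 2.3]
grip_force: 6.1
```

The force is climbing while the tool hardly moves, so the lever is at its stop. I'm retreating and will check the disc.

Converted, -116 mm is -0.1933, -100 mm is -0.1667.

```bash
python3 steer.py '[0, 0, 0, 0, -0.0167, 0, 0, 0, 0, 0, 0, -0.0417, 0, 0, 0, 0, 0, 0, -0.0667, 0, 0, 0, 0, 0, 0, -0.0917, 0, 0, 0, 0, 0, 0, -0.1167, 0, 0, 0, 0, 0, 0, -0.1417, 0, 0, 0, 0, 0, 0, -0.1667, 0, 0, 0, 0, 0, 0, -0.1933, 0, 0]'; python3 steer.py '[0, 0, 0, 0, 0, 0, 0, 0, 0, 0, 0, 0, 0, 0]'
python3 - <<'E'
from bench import r
import cv2
cv2.imwrite("pics/top1.png",cv2.resize(r.snapshot("top")["pixels"][165:285,240:400],(640,480),interpolation=cv2.INTER_CUBIC))
E
```

```text
time: 6.82
tool_pos: [460.8, 82.0, 53.3]
tcp_rot: [180.0, 0.0, 10.5]
ft_force: [0.0, 0.2, 0.4]
finger_gap: -0.0
grip_force: 0.0
time: 7.08
tool_pos: [461.1, 81.0, 53.2]
tcp_rot: [180.0, 0.0, 10.5]
ft_force: [0.3, -1.6, -0.3]
finger_gap: -0.3
grip_force: 0.0
```

View pics/top1.png

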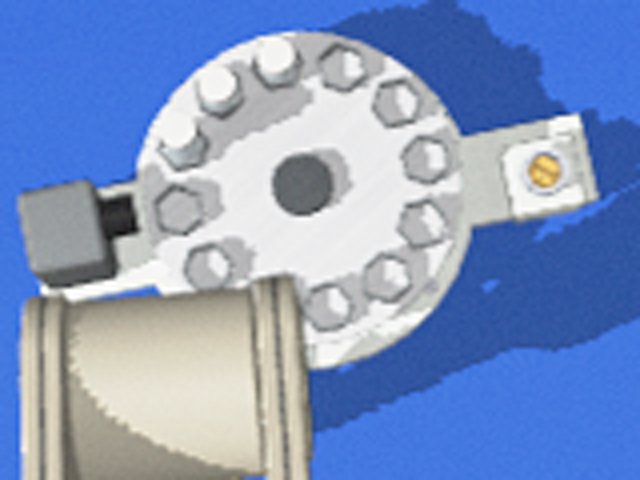

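The tall vial (183,140 in the crop) is now one station before the gate pocket (180,210). Second stroke.

Converted, 64 mm is 0.1067, 56 mm is 0.0933.

```bash
python3 steer.py '[0, 0, 0, 0, 0.0133, 0, 0, 0, 0, 0, 0, 0.0267, 0, 0, 0, 0, 0, 0, 0.04, 0, 0, 0, 0, 0, 0, 0.0533, 0, 0, 0, 0, 0, 0, 0.0667, 0, 0, 0, 0, 0, 0, 0.08, 0, 0, 0, 0, 0, 0, 0.0933, 0, 0, 0, 0, 0, 0, 0.1067, 0, 0]'| grep -E 'tool|ft_force'; python3 steer.py '[0, 0, 0, 0, 0.0133, 0, 0, 0, 0, 0, 0, 0.0267, 0, 0, 0, 0, 0, 0, 0.04, 0, 0, 0, 0, 0, 0, 0.0533, 0, 0, 0, 0, 0, 0, 0.0633, 0, 0, 0, 0, 0, 0, 0.07, 0, 0, 0, 0, 0, 0, 0.075, 0, 0, 0, 0, 0, 0, 0.08, 0, 0]'| grep -E 'tool|ft_force'; python3 steer.py '[0, 0, 0, 0, 0.0017, 0, 0, 0, 0, 0, 0, 0.0033, 0, 0]' | grep -E 'tool|ft_force'
```

```text
tool_pos: [472.6, 18.0, 53.1]
ft_force: [-2.0, 4.3, -1.5]
tool_pos: [483.3, -29.1, 54.2]
ft_force: [3.5, 7.1, -0.9]
tool_pos: [483.6, -31.0, 54.2]
ft_force: [3.1, 7.9, 0.6]
```

Converted, 0.7 mm is 0.0012.

```bash
for i in 1 2; do python3 steer.py '[0, 0, 0, 0, 0.0012, 0, 0, 0, 0, 0, 0, 0.0012, 0, 0]' | grep -E 'tool|ft_force'; done
```

```text
tool_pos: [483.7, -31.2, 54.2]
ft_force: [2.4, 9.9, 0.1]
tool_pos: [483.8, -31.5, 54.2]
ft_force: [2.3, 10.5, 0.2]
```

Converted, 1 mm is 0.0017.

```bash
python3 steer.py '[0, 0, 0, 0, 0.0017, 0, 0, 0, 0, 0, 0, 0.0017, 0, 0]' | grep -E 'tool|ft_force';python3 steer.py '[0, 0, 0, 0, -0.0167, 0, 0, 0, 0, 0, 0, -0.0417, 0, 0, 0, 0, 0, 0, -0.0667, 0, 0, 0, 0, 0, 0, -0.0917, 0, 0, 0, 0, 0, 0, -0.1167, 0, 0, 0, 0, 0, 0, -0.1417, 0, 0, 0, 0, 0, 0, -0.1667, 0, 0, 0, 0, 0, 0, -0.1933, 0, 0]'| grep -E 'tool|ft_force'; python3 steer.py '[0, 0, 0, 0, 0, -0.0833, 0, 0, 0, 0, 0, 0, -0.1833, 0, 0, 0, 0, 0, 0, -0.275, 40, 0, 0, 0, 0, 0, -0.2917, 85, 0, 0, 0, 0, 0, -0.2917, 85]'
```

```text
tool_pos: [484.0, -31.9, 54.2]
ft_force: [2.3, 14.9, 0.7]
tool_pos: [460.9, 81.6, 53.2]
ft_force: [-0.1, 0.5, -0.4]
time: 11.75
tool_pos: [461.5, 81.0, 228.6]
tcp_rot: [180.0, -0.1, 10.5]
ft_force: [0.1, 0.7, 0.0]
finger_gap: 54.6
grip_force: 0.0
```

Converted, 337.6 mm is 0.5627, -27.5 mm is -0.0458.

```bash
python3 steer.py '[0, 0, 0, -0.0458, 0.5627, 0, 85, 0, 0, 0, -0.0458, 0.5627, 0, 85, 0, 0, 0, -0.0458, 0.5627, 0, 85, 0, 0, 0, -0.0458, 0.5627, 0, 85, 0, 0, 0, -0.0458, 0.5627, 0, 85, 0, 0, 0, -0.0458, 0.5627, 0, 85, 0, 0, 0, -0.0458, 0.5627, 0, 85, 0, 0, 0, -0.0458, 0.5627, 0, 85]'
python3 - <<'E'
from bench import r
import cv2,pickle
W=r.snapshot("wrist");T=r.snapshot("top");pickle.dump((W,T,r.sense()),open("d1.pkl","wb"))
import numpy as np
cv2.imwrite("pics/w1_full.png",W["pixels"])
t=cv2.resize(T["pixels"][165:285,240:350],(330,360),interpolation=cv2.INTER_CUBIC)
im=np.zeros((600,800,3),np.uint8); im[:480,:640]=W["pixels"]; im[240:600,470:800]=t
cv2.imwrite("pics/w1.png",im)
E
```

```text
time: 12.75
tool_pos: [494.9, -255.1, 226.2]
tcp_rot: [-179.8, 0.1, 10.5]
ft_force: [0.2, 0.3, -0.3]
finger_gap: 85.2
grip_force: 0.0
```

View pics/w1.png

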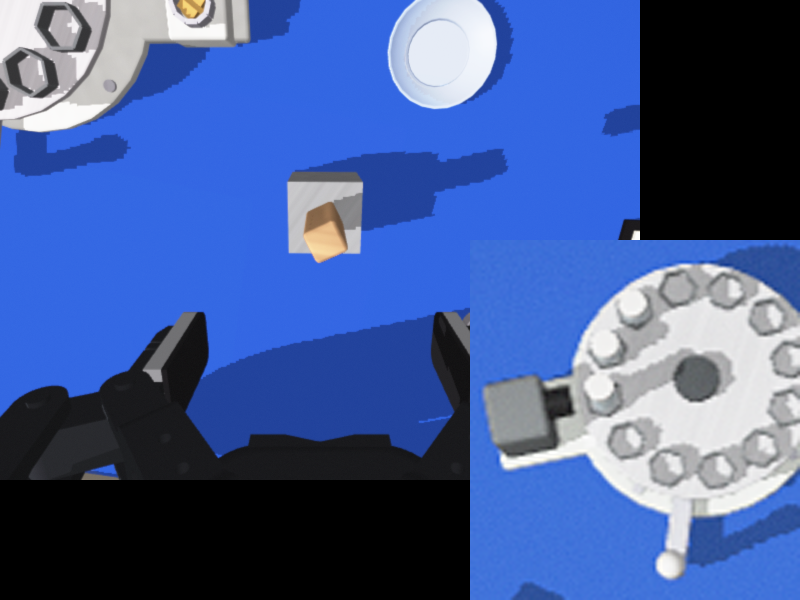

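The tall vial stands at the lens and the lever is home. The driver is at about (325,232) in the wrist view and the stand corners are at (288,182)–(360,253), so the stand is parallel to the tool. I'll take two more wrist views for stereo on the driver and screw.

Converted, 70 mm is 0.1167, 30 mm is 0.05.

```bash
python3 steer.py '[0, 0, 0, 0.05, -0.0167, 0, 85, 0, 0, 0, 0.1167, -0.0167, 0, 85, 0, 0, 0, 0.1167, -0.0167, 0, 85, 0, 0, 0, 0.1167, -0.0167, 0, 85]' >/dev/null
python3 - <<'E'
from bench import r
import pickle
pickle.dump((r.snapshot("wrist"),r.sense()),open("dB.pkl","wb"))
E
python3 steer.py '[0, 0, 0, 0.075, -0.07, 0, 85, 0, 0, 0, 0.1517, -0.14, 0.05, 85, 0, 0, 0, 0.1517, -0.14, 0.05, 85, 0, 0, 0, 0.1517, -0.14, 0.05, 85, 0, 0, 0, 0.1517, -0.14, 0.05, 85]'
python3 - <<'E'
from bench import r
import pickle,cv2,numpy as np
pickle.dump((r.snapshot("wrist"),r.sense()),open("dC.pkl","wb"))
from h import pix
A=pickle.load(open("d1.pkl","rb"))[0];B=pickle.load(open("dB.pkl","rb"))[0];C=pickle.load(open("dC.pkl","rb"))[0]
im=np.zeros((600,800,3),np.uint8)
for k,(s,p,h) in enumerate([(A,(496,-256,90),(80,60)),(B,(496,-256,90),(80,60)),(B,(636,-133,48),(40,30)),(C,(636,-133,48),(40,30))]):
    u,v=map(int,pix(s,p)); u0,v0=max(0,u-h[0]//1//1*1//1),max(0,v-h[1])
    u0=max(0,u-h[0]//1); w=2*h[0]; 
    cr=s["pixels"][v0:v0+2*h[1],u0:u0+w]; f=400//w if w<=400 else 1
    z=400/w; cr=cv2.resize(cr,None,fx=z,fy=z,interpolation=cv2.INTER_CUBIC)
    y,x=300*(k//2),400*(k%2); im[y:y+cr.shape[0],x:x+cr.shape[1]]=cr; print(k,u0,v0,z)
cv2.imwrite("pics/cmp.png",im)
E
```

```text
time: 14.02
tool_pos: [636.6, -136.0, 199.5]
tcp_rot: [179.9, -0.1, 10.4]
ft_force: [0.8, 0.1, 0.2]
finger_gap: 85.2
grip_force: 0.0
0 241 166 2.5
1 252 250 2.5
2 170 70 5.0
3 275 193 5.0
```

View pics/cmp.png

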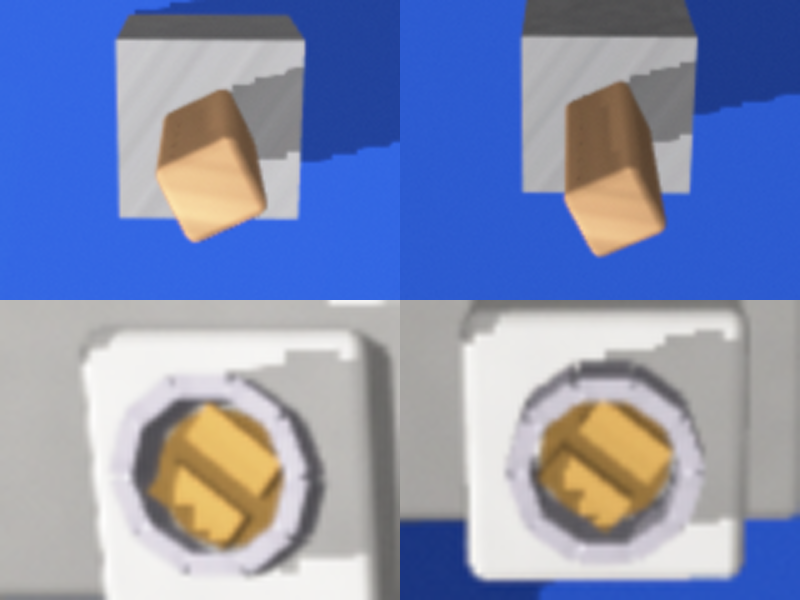

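Handle top corners, in panel pixels:
- Panel A: (157,172), (232,137), (267,207), (194,242)
- Panel B: (165,199), (235,167), (265,230), (198,257)

The collar centre is at (210,175) in panel B and (200,170) in panel C. The slot midline runs down to the right at about 32°.

Run:
```python
import pickle
from h import *
A=pickle.load(open("d1.pkl","rb"))[0];B=pickle.load(open("dB.pkl","rb"))[0];C=pickle.load(open("dC.pkl","rb"))[0]
def f(s,u0,v0,z): return lambda p:(s,u0+(p[0]+.5)/z-.5,v0+(p[1]+.5)/z-.5)
a=f(A,241,166,2.5);b=f(B,252,250,2.5);b2=f(B,170,70,5);c=f(C,275,193,5)
P=[]
for p,q in zip([(157,172),(232,137),(267,207),(194,242)],[(165,199),(235,167),(265,230),(198,257)]):
    t=tri(a(p),b(q)); P.append(t[0]); print("handle",*t)
P=np.array(P); print(P.mean(0),[np.degrees(np.arctan2(*(P[i]-P[j])[1::-1])).round(1) for i,j in((1,0),(2,3),(0,3),(1,2))])
for p,q in zip([(117,38),(304,38),(298,217),(120,217)],[(122,37),(297,37),(290,192),(123,192)]): print("stand",*tri(a(p),b(q)), plane(*a(p),60))
print("stand ctr",np.mean([plane(*a(p),60) for p in[(117,38),(304,38),(298,217),(120,217)]],0),np.mean([plane(*b(p),60) for p in[(122,37),(297,37),(290,192),(123,192)]],0))
print("collar",*tri(b2((210,175)),c((200,170))),plane(*b2((210,175)),50),plane(*c((200,170)),50))
for g,u,v in((c,(170,147.5),(242,192.5)),(b2,(180,152),(256,207))):
    d=plane(*g(u),46)-plane(*g(v),46); print("slot",np.degrees(np.arctan2(d[1],d[0])),(plane(*g(u),46)+plane(*g(v),46))/2)
```

```text
handle [ 498.6 -243.6  126.4] [0.1 0.1]
handle [ 510.8 -261.3  123.8] [0.1 0.1]
handle [ 494.9 -273.4  127.8] [0.2 0.2]
handle [ 480.6 -256.7  124.8] [0.1 0.1]
[ 496.225 -258.75   125.7  ] [np.float64(-55.4), np.float64(-49.4), np.float64(36.0), np.float64(37.3)]
stand [ 520.3 -224.5   63.6] [0.1 0.1] [ 519.7 -224.4   60. ]
stand [ 531.1 -282.3   63.6] [0.1 0.1] [ 530.6 -282.7   60. ]
stand [ 472.1 -293.5   61.7] [0.2 0.2] [ 471.5 -293.7   60. ]
stand [ 461.1 -234.9   61.7] [0. 0.] [ 460.5 -234.9   60. ]
stand ctr [ 495.575 -258.925   60.   ] [ 495.025 -259.2     60.   ]
collar [ 633.  -133.3   46.8] [0.3 0.3] [ 633.3 -134.3   50. ] [ 633.6 -133.    50. ]
slot 67.41268946863457 [ 632.7  -134.05   46.  ]
slot 64.90847029032582 [ 632.75 -134.6    46.  ]
```

Measured for the grasp:

| Item | Value |
|---|---|
| Handle top | (496.2,-258.8,125.7) |
| Handle yaw | 36.5° |
| Stand centre | (495.3,-259) |
| Slot | about 66.5° at (633,-134) |

All of these agree with the given sizes. I'm going to grasp.

Converted, -160.5 mm is -0.2675, 95.6 mm is 0.1593, -26.1 degrees is -0.29.

```bash
python3 steer.py '[0, 0, -0.29, -0.2675, 0.1593, 0, 85, 0, 0, -0.29, -0.2675, 0.1593, 0, 85, 0, 0, -0.29, -0.2675, 0.1593, 0, 85, 0, 0, -0.29, -0.2675, 0.1593, 0, 85, 0, 0, -0.29, -0.2675, 0.1593, 0, 85, 0, 0, -0.29, -0.2675, 0.1593, 0.0667, 85, 0, 0, -0.29, -0.2675, 0.1593, 0.1083, 85, 0, 0, -0.29, -0.2675, 0.1593, 0.1083, 85]'
```

```text
time: 15.08
tool_pos: [495.7, -256.0, 131.0]
tcp_rot: [-179.8, 0.1, 36.6]
ft_force: [-0.4, -0.1, 0.8]
finger_gap: 85.2
grip_force: 0.0
```

Converted, 55 mm is 0.0917, 45 mm is 0.075.

```bash
python3 steer.py '[0, 0, 0, -0.0025, 0.0033, 0.0417, 85, 0, 0, 0, -0.0025, 0.0033, 0.075, 85, 0, 0, 0, -0.0025, 0.0033, 0.0917, 85, 0, 0, 0, -0.0025, 0.0033, 0.0917, 85]' 25;python3 steer.py '[0, 0, 0, 0, 0, 0, 40, 0, 0, 0, 0, 0, 0, 24, 0, 0, 0, 0, 0, 0, 15, 0, 0, 0, 0, 0, 0, 15, 0, 0, 0, 0, 0, 0, 15, 0, 0, 0, 0, 0, 0, 15]' 25
```

```text
time: 15.58
tool_pos: [496.1, -259.8, 77.7]
tcp_rot: [-179.9, 0.0, 36.6]
ft_force: [0.3, 0.8, 0.6]
finger_gap: 85.2
grip_force: 0.0
time: 16.32
tool_pos: [496.7, -260.4, 78.8]
tcp_rot: [180.0, -0.0, 36.6]
ft_force: [-0.4, 1.0, 6.0]
finger_gap: 23.4
grip_force: 28.0
```

Converted, -110 mm is -0.1833, -80 mm is -0.1333.

```bash
python3 steer.py '[0, 0, 0, 0, 0, 0, 10, 0, 0, 0, 0, 0, 0, 10, 0, 0, 0, 0, 0, -0.0333, 10, 0, 0, 0, 0, 0, -0.0833, 10, 0, 0, 0, 0, 0, -0.1333, 10, 0, 0, 0, 0, 0, -0.1833, 10, 0, 0, 0, 0, 0, -0.1833, 10]' 80
python3 - <<'E'
from bench import r
import cv2,pickle
W=r.snapshot("wrist");pickle.dump((W,r.sense()),open("dD.pkl","wb"))
from h import pix
s=r.sense()["tool_pos"]; print([pix(W,[s[0],s[1],s[2]-k]) for k in(0,40,60,74)])
E
```

```text
time: 17.2
tool_pos: [498.2, -261.4, 192.5]
tcp_rot: [179.6, -0.1, 36.6]
ft_force: [0.7, -0.5, -0.2]
finger_gap: 23.0
grip_force: 78.4
[(np.float64(315.8117458000925), np.float64(316.4604464915322)), (np.float64(316.0335590255314), np.float64(278.60991200473654)), (np.float64(316.1154691388905), np.float64(264.63264998899973)), (np.float64(316.1647998794822), np.float64(256.21477997998))]
```

Converted, 184 mm is 0.3067, -21.5 mm is -0.0358, -30 degrees is -0.3333.

```bash
python3 steer.py '[0, 0, -0.3333, 0.3067, -0.0358, 0, 10, 0, 0, -0.3333, 0.3067, -0.0358, 0, 10, 0, 0, -0.3333, 0.3067, -0.0358, 0, 10, 0, 0, -0.3333, 0.3067, -0.0358, 0, 10, 0, 0, -0.3333, 0.3067, -0.0358, 0.0167, 10, 0, 0, -0.3333, 0.3067, -0.0358, 0.05, 10, 0, 0, -0.3333, 0.3067, -0.0358, 0.0717, 10, 0, 0, -0.3333, 0.3067, -0.0358, 0.0717, 10]'; python3 steer.py '[0, 0, 0, 0, 0, 0, 10, 0, 0, 0, 0, 0, 0, 10]'
python3 - <<'E'
from bench import r
import cv2,pickle,numpy as np
W=r.snapshot("wrist");S=r.snapshot("scene");s=r.sense();pickle.dump((W,S,s),open("dE.pkl","wb"))
D=pickle.load(open("dD.pkl","rb"))[0]
from h import pix
im=np.zeros((600,800,3),np.uint8)
def put(s,u,v,w,h,z,x,y):
    u,v=int(u),int(v); u0,v0=u-w//2,v-h//2
    im[y:y+h*z,x:x+w*z]=cv2.resize(s["pixels"][v0:v0+h,u0:u0+w],None,fx=z,fy=z,interpolation=cv2.INTER_CUBIC); print(u0,v0,z,x,y)
p=s["tool_pos"]
put(W,*pix(W,p-[0,0,74]),80,100,6,0,0)
put(D,316,256,80,75,4,480,0)
put(S,*pix(S,p-[0,0,60]),80,75,4,480,300)
cv2.imwrite("pics/cmpE.png",im)
E
```

```text
time: 18.25
tool_pos: [629.5, -133.6, 142.8]
tcp_rot: [-179.8, 0.0, 66.5]
ft_force: [-0.0, 0.6, -0.5]
finger_gap: 23.0
grip_force: 78.7
time: 18.5
tool_pos: [631.9, -133.6, 146.4]
tcp_rot: [179.9, -0.0, 66.6]
ft_force: [0.0, 0.1, -0.8]
finger_gap: 22.8
grip_force: 78.7
277 205 6 0 0
276 219 4 480 0
218 226 4 480 300
```

View pics/cmpE.png

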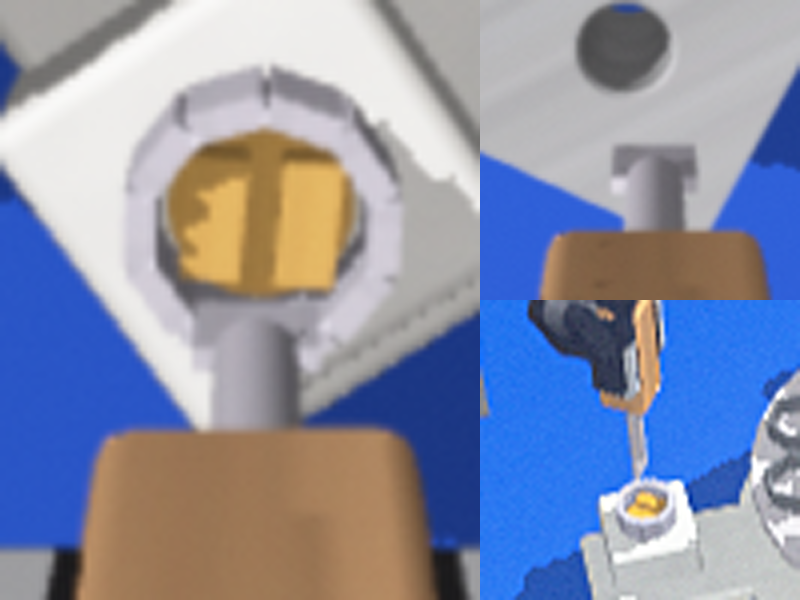

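The blade lies along the tool's y axis: panel D shows its edge at x 612–695, tip row about 146. The tool therefore needs yaw of about 156.5°, turning down to about 100.5°. I'm rotating and lowering to just above the collar, then measuring tip against slot in the same camera.

Careful with the scale: shifts go in shares of 600 mm and turns go in shares of 90 degrees. That gives: -80 degrees is -0.8889.

```bash
python3 steer.py '[0, 0, -0.1111, 0, 0, 0, 10, 0, 0, -0.2222, 0, 0, 0, 10, 0, 0, -0.3333, 0, 0, 0, 10, 0, 0, -0.4444, 0, 0, 0, 10, 0, 0, -0.5556, 0, 0, 0, 10, 0, 0, -0.6667, 0, 0, 0, 10, 0, 0, -0.7778, 0, 0, 0, 10, 0, 0, -0.8889, 0, 0, 0, 10]'>/dev/null; python3 steer.py '[0, 0, -0.1111, 0, 0, 0, 10, 0, 0, -0.1111, 0, 0, 0.0083, 10, 0, 0, -0.1111, 0, 0, 0.0167, 10, 0, 0, -0.1111, 0, 0, 0.0167, 10, 0, 0, -0.1111, 0, 0, 0.0167, 10]'
python3 - <<'E'
from bench import r
import cv2,pickle,numpy as np
W=r.snapshot("wrist");s=r.sense();pickle.dump((W,s),open("dF.pkl","wb"))
from h import *
E,_,se=pickle.load(open("dE.pkl","rb"))
D,sd=pickle.load(open("dD.pkl","rb"))
for n,S,q in(("E",E,se),("F",W,s)):
    p=q["tool_pos"]; y=np.radians(q["tcp_rot"][2]); R=np.array([[np.cos(y),np.sin(y)],[np.sin(y),-np.cos(y)]])
    t=plane(S,319.2,255.3,p[2]-74)[:2]; print(n,p.round(1),q["tcp_rot"],"tip apparent tool",R.T@(t-p[:2]))
    if n=="E": c=plane(S,320.6,244.3,50); print("screw app",c, "tool",R.T@(c[:2]-p[:2]))
p=s["tool_pos"]
u,v=pix(W,[633,-134,50]); u0,v0=int(u)-45,int(v)-30; print(u0,v0)
cv2.imwrite("pics/F.png",cv2.resize(W["pixels"][v0:v0+65,u0:u0+90],None,fx=8,fy=8,interpolation=cv2.INTER_CUBIC))
E
```

```text
time: 20.23
tool_pos: [631.3, -133.3, 135.2]
tcp_rot: [-180.0, -0.0, 156.5]
ft_force: [-0.0, 0.5, -0.3]
finger_gap: 23.5
grip_force: 78.6
E [ 631.9 -133.4  146.2] [ 1.79917915e+02 -1.11634763e-02  6.65967192e+01] tip apparent tool [0.3551641  0.87770948]
screw app [ 633.5 -134.1   50. ] tool [-0.00920791  1.79816211]
F [ 631.4 -133.3  135.4] [1.79997561e+02 8.91473167e-03 1.56545315e+02] tip apparent tool [-0.21407851  0.41939155]
273 221
```

View pics/F.png

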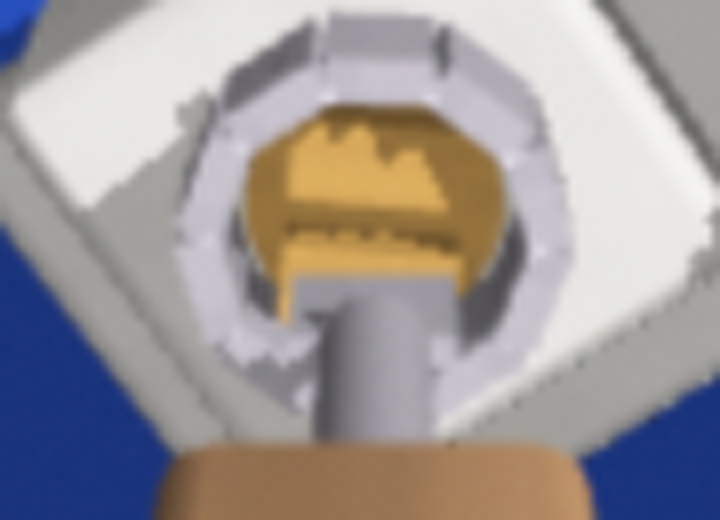

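The picture shows the blade tip edge at row 275 (x 295–460, centre 377), the slot band at rows 205–245 (centre about 228) tilted about 3° clockwise, and the collar centre at x 376. Sideways alignment is good, so I need the tool-x shift.

Run:
```python
import pickle
from h import *
W,s=pickle.load(open("dF.pkl","rb")); p=s["tool_pos"]; y=np.radians(s["tcp_rot"][2]); R=np.array([[np.cos(y),np.sin(y)],[np.sin(y),-np.cos(y)]])
f=lambda u,v,z:(R.T@(plane(W,273+u/8-.44,221+v/8-.44,z)[:2]-p[:2])).round(2)
for d in(72.5,74,75):print("tip",f(377.5,275.5,p[2]-d)-[1.2,0])
for v in(205,228,245):print("slot z46",v,f(376,v,46))
print("collar",f(376,247,50)); print(p)
```

```text
tip [-0.72  0.77]
tip [-1.25  0.79]
tip [-1.61  0.72]
slot z46 205 [0.31 0.63]
slot z46 228 [-1.53  0.66]
slot z46 245 [-2.96  0.63]
collar [-1.75  0.65]
[ 631.43668194 -133.29953108  135.39953833]
```

Aligned to within about 0.3 mm, so I'm inserting.

Converted, 13 mm is 0.0217, 10 mm is 0.0167, 2.5 degrees is 0.0278.

```bash
python3 steer.py '[0, 0, 0.0278, -0.0005, -0.0002, 0.0083, 10, 0, 0, 0.0278, -0.0005, -0.0002, 0.0167, 10, 0, 0, 0.0278, -0.0005, -0.0002, 0.0217, 10, 0, 0, 0.0278, -0.0005, -0.0002, 0.0217, 10]' | grep -E 'tool|ft_f|rot'; python3 steer.py '[0, 0, 0, 0, 0, 0.0017, 10, 0, 0, 0, 0, 0, 0.0033, 10, 0, 0, 0, 0, 0, 0.005, 10, 0, 0, 0, 0, 0, 0.0067, 10]' | grep -E 'tool|ft_f'
```

```text
tool_pos: [631.3, -133.4, 121.9]
tcp_rot: [-180.0, -0.0, 154.1]
ft_force: [-0.5, -1.0, -0.1]
tool_pos: [631.6, -133.5, 118.3]
ft_force: [-0.1, 0.3, -0.3]
```

Converted, 2 mm is 0.0033, 1 mm is 0.0017.

```bash
python3 steer.py '[0, 0, 0, 0, 0, 0.0017, 10, 0, 0, 0, 0, 0, 0.0033, 10, 0, 0, 0, 0, 0, 0.0033, 10]' | grep -E 'tool|ft_f'; python3 steer.py '[0, 0, 0, 0, 0, 0.0013, 10, 0, 0, 0, 0, 0, 0.002, 10, 0, 0, 0, 0, 0, 0.002, 10]' | grep -E 'tool|ft_f'
```

```text
tool_pos: [631.5, -133.5, 116.1]
ft_force: [-0.3, 0.7, -0.2]
tool_pos: [631.6, -133.5, 115.1]
ft_force: [-0.0, 0.4, -0.3]
```

Converted, 20 degrees is 0.2222.

```bash
python3 steer.py '[0, 0, 0.0444, 0, 0, 0, 10, 0, 0, 0.0889, 0, 0, 0, 10, 0, 0, 0.1333, 0, 0, 0, 10, 0, 0, 0.1778, 0, 0, 0, 10, 0, 0, 0.2222, 0, 0, 0, 10]'; python3 -c "
from bench import r;print(r.sense()['wrist_torque'])"
```

```text
time: 22.65
tool_pos: [631.7, -133.5, 115.2]
tcp_rot: [180.0, 0.0, 134.0]
ft_force: [0.3, 0.2, -0.4]
finger_gap: 23.0
grip_force: 78.6
[ 0.07417626 -0.10735414  0.08402714]
```

Converted, 20 degrees is 0.2222.

```bash
python3 steer.py '[0, 0, 0.0444, 0, 0, 0, 10, 0, 0, 0.0889, 0, 0, 0, 10, 0, 0, 0.1333, 0, 0, 0, 10, 0, 0, 0.1778, 0, 0, 0, 10, 0, 0, 0.2222, 0, 0, 0, 10]'|grep -E 'rot|ft_f|tool'; python3 -c "
from bench import r;print(r.sense()['wrist_torque'])";  python3 steer.py '[0, 0, 0.0444, 0, 0, 0, 10, 0, 0, 0.0889, 0, 0, 0, 10, 0, 0, 0.1111, 0, 0, 0, 10, 0, 0, 0.1111, 0, 0, 0, 10]'|grep -E 'rot|ft_f|tool'; python3 -c "
from bench import r;print(r.sense()['wrist_torque'])"
```

```text
tool_pos: [631.8, -133.3, 115.2]
tcp_rot: [180.0, -0.0, 114.0]
ft_force: [0.5, 0.3, -0.5]
[ 0.13297714 -0.19764302  0.02920221]
tool_pos: [631.8, -133.3, 115.2]
tcp_rot: [180.0, -0.0, 104.1]
ft_force: [2.0, 0.9, -1.3]
[ 0.30202791 -0.41717575  0.09281173]
```

Converted, 3 degrees is 0.0333.

```bash
for i in 1 2 3; do python3 steer.py '[0, 0, 0.0167, 0, 0, 0, 10, 0, 0, 0.0333, 0, 0, 0, 10]'|grep -E 'rot|ft_f'; python3 -c "
from bench import r;print(r.sense()['wrist_torque'])"; done
python3 - <<'E'
from bench import r
import pickle,cv2
S=r.snapshot("scene");W=r.snapshot("wrist");pickle.dump((W,S,r.sense()),open("dG.pkl","wb"))
E
```

```text
tcp_rot: [180.0, -0.0, 101.0]
ft_force: [2.0, 1.0, -1.3]
[ 0.4966772  -0.59304373  0.10216571]
tcp_rot: [180.0, -0.0, 98.0]
ft_force: [3.6, 2.0, -2.3]
[ 0.56185546 -0.75372156  0.08619176]
tcp_rot: [180.0, -0.0, 95.0]
ft_force: [3.5, 2.5, -0.4]
[ 0.61029689 -0.80200725  0.07705034]
```

Converted, 2 degrees is 0.0222.

```bash
for i in 1 2 3; do python3 steer.py '[0, 0, 0.0111, 0, 0, 0, 10, 0, 0, 0.0222, 0, 0, 0, 10]'|grep -E 'rot|ft_f'; python3 -c "
from bench import r;print(r.sense()['wrist_torque'],r.sense()['finger_gap'])"; done
```

```text
tcp_rot: [180.0, -0.0, 93.0]
ft_force: [3.5, 2.5, -0.9]
[ 0.6850043  -0.95284996  0.01815946] 22.900913029241902
tcp_rot: [180.0, -0.0, 91.0]
ft_force: [5.0, 2.6, -0.6]
[ 0.73017888 -0.96906337  0.05944236] 23.26996559847442
tcp_rot: [180.0, -0.0, 89.0]
ft_force: [4.2, 3.1, -1.3]
[ 0.72698492 -0.96450779  0.03180247] 23.21200349884372
```

Run:
```python
from bench import r
import pickle,cv2,numpy as np
W=r.snapshot("wrist");pickle.dump((W,r.sense()),open("dH.pkl","wb"))
F=pickle.load(open("dF.pkl","rb"))[0]
def show(W,r0,r1,c0,c1):
    P=W["pixels"].astype(int)
    for v in range(r0,r1):
        print(v,''.join(('ABCDEFGHIJ'[min(9,P[v,u,2]//26)] if P[v,u,2]-P[v,u,0]>60 else '0123456789'[min(9,P[v,u,2]//26)]) for u in range(c0,c1)))
show(F,230,284,292,350); print(); show(W,220,284,292,350)
```

```text
230 8888888886444444567777777777777777766776666667888888888899
231 8888888875444456777777777777777777777777766666788888888899
232 8888887864444567777777877777777777777777776666678888888889
233 8888866554446777777778766667777777887777777766667888888889
234 8887665454567777777775444444555555567777777776667888888888
235 888666545677777777765EEEEEEEEEEEEE446777777777666888888888
236 8887665567777777776FGGFFFFFEEEEEEEEE4677777777766788888888
237 888865456677777766GGHHFFGHHGFFFFFFFEEF67777777766788888888
238 8886654677777776FGGHIHGGIIIHFFFFFFFFFFF6677777765688888888
239 88666557778876GFGGIIIIIIIIIHFFFGGGFFFFFFF67777766788888888
240 8666546777776FFFGHIIIIIIIIIHGGGIIHFFFFFFFF6788777778888888
241 6666547777775FFFGHIIIIIIIIIIHHIIIHGFFFFFFFF687777778888888
242 666545777776FFFFGHIIIIIIIIIIIIIIIIHGFFFFFFF677777778888888
243 666546777776FFFFGHIIIIIIIIIIIIIIIIIGFFFFFFF667777777888888
244 666557777776FFFFGHIIIIIIIIIIIIIIIIIHGFFFFFF567777777888888
245 666557777776FFFFGHHHHIIIIIIIIIIIIIIIGFFFFFFF67777777888888
246 666567777766FFFFFGGGGGGHHHHHHHHHHIIIHFFFFFFF66777777888888
247 666677777655FFFFFFFFFFFFF
[... 5634 characters left out ...]
7766666
273 9999988777887655444456666666666554333333333467888877766666
274 9999988778887765544456667766666554333333333578888877666666
275 9999998777777776555556666666666555444444444688877877666666
276 9998888777777766666666666666666666GGGGGGGGGH77777776666666
277 99887HGGGGGGGGGGGGGGGGGGGGGGGGGGGGGHHHHHHHHHHHHHHHH6666666
278 898HHGGGGGGGGGGGGGGGGGGGGGGGGGGGGHHHHHHHHHHHHHHHHHGG666666
279 887GGGGGGGGGGGGGGGGGGGGGGGGGGGGGGGHHHHHHHHHHHHHHHHGGG66666
280 87HGGGGGGGGGGGGGGGGGGGGGGGGGGGGGGGHHHHHHHHHHHHHHHHGGG55666
281 86GGGGGGGGGGGGGGGGGGGGGGGGGGGGGGGGHHHHHHHHHHHHHHHHHGGF5555
282 86GGGGGGGGGGGGGGGGGGGGGGGGGGGGGGGGHHHHHHHHHHHHHHHHHGGF5555
283 7GGGGGGGGGGGGGGGGGGGGGGGGGGGGGGGGGHHHHHHHHHHHHHHHHHGGF4444
```

The slot now lies about 12° anticlockwise of the tool's y axis at yaw 89°, so its world angle is about 11°. That matches the stop at about 10.4°. I'm easing the blade back within its play and lifting straight out.

Converted, -7.5 degrees is -0.0833.

```bash
python3 steer.py '[0, 0, -0.0444, 0, 0, 0, 10, 0, 0, -0.0833, 0, 0, 0, 10, 0, 0, -0.0833, 0, 0, 0, 10]'|grep -E 'rot|ft_f|tool'; python3 -c "
from bench import r;print(r.sense()['wrist_torque'])"; python3 steer.py '[0, 0, 0, 0, 0, -0.0083, 10, 0, 0, 0, 0, 0, -0.025, 10, 0, 0, 0, 0, 0, -0.05, 10, 0, 0, 0, 0, 0, -0.1, 10, 0, 0, 0, 0, 0, -0.1417, 10, 0, 0, 0, 0, 0, -0.1417, 10, 0, 0, 0, 0, 0, -0.1417, 10]'
python3 - <<'E'
from bench import r
import pickle
W=r.snapshot("wrist");pickle.dump((W,r.sense()),open("dI.pkl","wb"))
P=W["pixels"].astype(int)
for v in range(215,284):
    print(v,''.join(('ABCDEFGHIJ'[min(9,P[v,u,2]//26)] if P[v,u,2]-P[v,u,0]>60 else '0123456789'[min(9,P[v,u,2]//26)]) for u in range(290,350)))
E
```

```text
tool_pos: [630.7, -133.8, 114.8]
tcp_rot: [-179.9, 0.0, 96.5]
ft_force: [-1.0, 0.7, 0.4]
[ 0.23722535  0.15555371 -0.04877681]
time: 26.68
tool_pos: [631.4, -133.4, 199.6]
tcp_rot: [-180.0, -0.0, 96.6]
ft_force: [-0.5, -0.0, -0.8]
finger_gap: 23.2
grip_force: 78.8
215 1147889999987777877GFFFFFGIIIIIIIIIHGGGGGGG67887779999998766
216 1147889999987777776GGGGGGGIIIIIIIIIIIIIHGFF67787778999998766
217 1137889999987777776FFGGGHHIIIIIIIIIIIIIHGFF66787778899998866
218 113688999998777776GFFGIIIIIIIIIIIIIIIIIHGFFG6677777799998875
219 113688999998778866GFFGIIIIIIIIIHHHHHHHGGGFFG6677777799998875
220 112588999998878755GFFGHHHHGGGGGGGGGGGGGGGFGG6677777799998875
221 112588899998888755GGFGGGGGGGGGGFFFFFFFFFGGGG6677877799998875
222 1125888999988877556GGGFFFFFGGGGGGGFGGFFFGGGG6577777799998875
223 1124888999988777556GGGFFFFGGGGGHHHHHHHHHGHHH5577777789998875
224 1124888999988877546GGGGGHHHIIIIIIIIIIIIIHHH65577877789998875
225 11147889999888876455FGHIIIIIIIIIIIIIIIIIHGH65678877779998875
226 11147889999887776345FGHIIIIIIIIIIIIIIIIIHG655678777679998875
227 111378899998877764345GHIIIIIIIIIIIIIIIIIH6556678776
[... 2949 characters left out ...]
11111111111245666666666554311111111111111111111111
274 111111111111111111111245666666666554321111111111111111111111
275 111111111222222222222346666666666655422222222222221111111111
276 111111223444444444444456666666666666555555555555554321111111
277 111123456GGGGGGGGGGGGGGGGGGGGGGGGGGGHHHHHHHHHHHHHHHG53211111
278 111246GGGGGGGGGGGGGGGGGGGGGGGGGGGGGHHHHHHHHHHHHHHHHHGG421111
279 11135GGGGGGGGGGGGGGGGGGGGGGGGGGGGGGHHHHHHHHHHHHHHHHHHG531111
280 1123GGGGGGGGGGGGGGGGGGGGGGGGGGGGGGGHHHHHHHHHHHHHHHHHHGG52111
281 1125GGGGGGGGGGGGGGGGGGGGGGGGGGGGGGGHHHHHHHHHHHHHHHHHHGG52111
282 1135GGGGGGGGGGGGGGGGGGGGGGGGGGGGGGGHHHHHHHHHHHHHHHHHHGGF3111
283 1136GGGGGGGGGGGGGGGGGGGGGGGGGGGGGGGHHHHHHHHHHHHHHHHHHGGG4111
```

Run:
```python
import pickle
from h import *
for f in("dI.pkl","dC.pkl"):
    W=pickle.load(open(f,"rb"))[0]
    if f=="dC.pkl": break
    P=W["pixels"].astype(float)[:,:,2]
    for rng in(range(217,223),range(221,228)):
        pts=[]
        for u in range(314,328):
            c=P[list(rng),u]; hi,lo=c.max(),c.min(); t=(P[213:231,u].max()+P[220:224,u].min())/2
            for i in range(len(c)-1):
                if (c[i]-t)*(c[i+1]-t)<0: pts.append(plane(W,u,rng[i]+(t-c[i])/(c[i+1]-c[i]),46)[:2]); break
        p=np.array(pts); k=np.polyfit(p[:,0],p[:,1],1) if np.ptp(p[:,0])>np.ptp(p[:,1]) else None
        print(len(p),np.degrees(np.arctan(k[0])),p.mean(0))
```

```text
13 5.714534551626794 [ 632.38461538 -131.53076923]
14 12.891543277286878 [ 633.09285714 -134.75      ]
```

The slot stayed at the stop (about 9.3° against 10.3°). I'm returning the driver to the stand at its original grasp pose.

Converted, -148.4 mm is -0.2473, -110.7 mm is -0.1845, 60 degrees is 0.6667.

```bash
python3 steer.py '[0, 0, 0.6667, -0.1845, -0.2473, 0, 10, 0, 0, 0.6667, -0.1845, -0.2473, 0, 10, 0, 0, 0.6667, -0.1845, -0.2473, 0, 10, 0, 0, 0.6667, -0.1845, -0.2473, 0, 10, 0, 0, 0.6667, -0.1845, -0.2473, 0, 10, 0, 0, 0.6667, -0.1845, -0.2473, 0, 10, 0, 0, 0.6667, -0.1845, -0.2473, 0, 10, 0, 0, 0.6667, -0.1845, -0.2473, 0.0667, 10]'; python3 steer.py '[0, 0, 0, 0, 0, 0, 10, 0, 0, 0, 0, 0, 0, 10]'
```

```text
time: 27.72
tool_pos: [499.0, -261.8, 162.7]
tcp_rot: [179.7, -0.1, 36.8]
ft_force: [0.2, -0.1, -0.7]
finger_gap: 22.9
grip_force: 78.9
time: 27.98
tool_pos: [496.9, -260.4, 160.5]
tcp_rot: [-180.0, 0.0, 36.7]
ft_force: [-0.2, -0.7, 0.7]
finger_gap: 23.3
grip_force: 78.9
```

Converted, 36 mm is 0.06, 30 mm is 0.05.

```bash
python3 steer.py '[0, 0, 0, 0, 0, 0.0133, 10, 0, 0, 0, 0, 0, 0.0267, 10, 0, 0, 0, 0, 0, 0.04, 10, 0, 0, 0, 0, 0, 0.05, 10, 0, 0, 0, 0, 0, 0.06, 10, 0, 0, 0, 0, 0, 0.06, 10]' | grep -E 'tool|ft_f';  python3 steer.py '[0, 0, 0, 0, 0, 0.0167, 10, 0, 0, 0, 0, 0, 0.0333, 10, 0, 0, 0, 0, 0, 0.05, 10, 0, 0, 0, 0, 0, 0.0633, 10, 0, 0, 0, 0, 0, 0.07, 10, 0, 0, 0, 0, 0, 0.07, 10]' | grep -E 'tool|ft_f'
```

```text
tool_pos: [496.5, -260.2, 123.3]
ft_force: [-1.3, 0.2, -0.3]
tool_pos: [496.8, -260.5, 81.8]
ft_force: [-0.7, 1.0, -0.8]
```

Converted, 2 mm is 0.0033, 1 mm is 0.0017.

```bash
python3 steer.py '[0, 0, 0, 0, 0, 0.0017, 10, 0, 0, 0, 0, 0, 0.0033, 10, 0, 0, 0, 0, 0, 0.0033, 10]' | grep -E 'tool|ft_f';  python3 steer.py '[0, 0, 0, 0, 0, 0.001, 10, 0, 0, 0, 0, 0, 0.002, 10, 0, 0, 0, 0, 0, 0.002, 10]' | grep -E 'tool|ft_f'
```

```text
tool_pos: [496.9, -260.4, 80.2]
ft_force: [-0.3, 2.4, 0.9]
tool_pos: [496.9, -260.5, 79.0]
ft_force: [-2.3, 2.0, 2.3]
```

Converted, -150 mm is -0.25, -110 mm is -0.1833.

```bash
python3 steer.py '[0, 0, 0, 0, 0, 0, 28, 0, 0, 0, 0, 0, 0, 40, 0, 0, 0, 0, 0, 0, 85, 0, 0, 0, 0, 0, 0, 85, 0, 0, 0, 0, 0, 0, 85, 0, 0, 0, 0, 0, 0, 85]' 25 | grep -E 'tool|ft_f|gap'; python3 steer.py '[0, 0, 0, 0, 0, -0.0333, 85, 0, 0, 0, 0, 0, -0.1, 85, 0, 0, 0, 0, 0, -0.1833, 85, 0, 0, 0, 0, 0, -0.25, 85, 0, 0, 0, 0, 0, -0.25, 85, 0, 0, 0, 0, 0, -0.25, 85, 0, 0, 0, 0, 0, -0.25, 85]'
python3 - <<'E'
from bench import r
import pickle
from h import *
W=r.snapshot("wrist");T=r.snapshot("top");pickle.dump((W,T,r.sense()),open("dJ.pkl","wb"))
P=W["pixels"].astype(int); u,v=map(int,pix(W,[496,-259,125])); print(u,v,"60mm:",pix(W,[496,-259,60]))
for j in range(v-50,v+30,2): print(j,''.join(('O' if P[j,i,2]-P[j,i,0]>40 else '0123456789'[min(9,P[j,i,2]//26)]) for i in range(u-50,u+50)))
E
```

```text
tool_pos: [496.9, -260.5, 78.9]
ft_force: [-0.1, -1.0, -0.8]
finger_gap: 84.8
time: 31.85
tool_pos: [496.1, -260.0, 227.5]
tcp_rot: [-179.9, 0.0, 36.6]
ft_force: [0.4, 0.0, -0.4]
finger_gap: 85.0
grip_force: 0.0
317 241 60mm: (np.float64(318.31071551251057), np.float64(216.93640702192678))
191 1111111111111111111113577777777777777777777777777777766777777777777777777777776543333333333333211111
193 1111111111111111111225677777777777777777777777777766677777777777777777777777777777654333333333321111
195 1111111111111111111256777777777777777777777776666777777777777777777777777777777777777765433333332111
197 1111111111111111112467777777777777777777766667777777777777777777777777777777777777777776666543333211
199 1111111111111111124677777777777777777666677777777777777777777777777777777777777777677777777777654332
201 1111111111111111246777777777777776666677777777777777777777777777777777777777776777777777777777777765
203 1111111111111112467777777777776667777777777666667766666666777777777777777777767777777777777777777775
205 11111111111111246777777777766667777777777OOOOOOOOOOOOOOOOOOOOOOOOOO566
[... 2690 characters left out ...]
1111111223344444444444456667OOOOOOOO7776421111111111111111111111111111
259 1111111111111111111111111111111111111111111111111111112235677777777765211111111111111111111111111111
261 1111111111111111111111111111111111111111111111111111111111224567777642111111111111111111111111111111
263 1111111111111111111111111111111111111111111111111111111111111122345321111111111111111111111111111111
265 1111111111111111111111111111111111111111111111111111111111111111111111111111111111111111111111111111
267 1111111111111111111111111111111111111111111111111111111121111111111111111111111111111111111111111111
269 1111111111111111111111111111111111111111111111111111111111111111111111111111111111111111111111111111
```

Run:
```python
import pickle
from h import *
from bench import r
W=pickle.load(open("dJ.pkl","rb"))[0]; y=np.radians(36.6); x=np.array([np.cos(y),np.sin(y),0]); c=np.array([496,-259.3,0])
a=pix(W,c+12*x+[0,0,60])[1]; b=pix(W,c-12*x+[0,0,125])[1]; print(a,b,pix(W,c+12*x+[0,0,65])[1],pix(W,c-12*x+[0,0,130])[1])
if abs(a-204)<5 and abs(b-256)<5: print(r.hand_in())
```

```text
202.75229020262924 258.3972290500731 204.0702504716327 261.0329700568535
the job is handed in; nothing more can be done
None
```

The job is handed in at about 32 s of the 69 s allowed, with no verdict printed: two full lever strokes put the tall vial in front of the lens, the lock screw is at its stop (slot measured about 9° against 10° expected), and the driver is back upright in its stand.

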